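# Clamp the menu paddle three clicks and hold

## Task

Take the wooden menu paddle out of the pegboard stand, set its stem fully down in the table clamp's socket and let it go. Then take the upright grip of the clamp's ratchet lever and advance the lever counter-clockwise (seen from above) by exactly three clicks from where it stands, counting them by feel as the resistance builds and snaps away; do not run on into a fourth. Finish still holding the lever grip at the third click, with the paddle standing in the socket and the spoons and the canister left undisturbed.

Things in the scene. Friction and masses are not known exactly. Their poses are not given: they have to be found in the camera images.
- paddle: Menu paddle, 0.08-0.16 kg: wooden board 12 thick (its x) x 60 wide (y) x 70 high on a steel stem 13 in diameter, 65 long below the board. Origin: centre of the stem's lower end; z up the stem, the board spans z 65 to 135 mm. It starts with its stem 35 mm deep in the pegboard's end hole.
- stem_tip (a point): the lower end of the paddle's stem (the paddle's origin)
- pegboard: Fixed wooden stand 70 (x) x 260 (y) x 45 high, origin at the centre of its underside. Upright holes 35 deep in a row along its y: at y +85 mm a 16 mm hole with the paddle, at 0, -45 and -90 mm 10 mm holes with the spoons.
- spoon0: Bystander: short steel spoon standing in the pegboard's hole at y 0, round bowl 28 across at the top, 119 tall, standing 84 mm above the board; origin at its lower end.
- spoon1: Bystander: the same spoon in the hole at y -45 mm.
- spoon2: Bystander: the same spoon in the hole at y -90 mm.
- canister: Bystander: closed round white ceramic canister, 92 in diameter, 115 tall, loose on the table between the stand and the clamp or just beyond; origin at the centre of its underside.
- clamp: Fixed table clamp, steel base 110 (x) x 220 (y) x 12, origin at the centre of its underside. A white socket block 50 x 60 stands at y +60 mm, top at 60 mm; the lever hub at y -60 mm has a toothed wheel, radius 48, at height 93-105 mm, with a spring pawl on a post at x 60-90 mm, up to 101 mm. The lever starts out towards -x and swings towards -y.
- socket_mouth (a point): Where to aim the stem, level with the block's top (60 mm above the table). The opening is 17 mm along the clamp's x, 22 mm along its y, chamfered 2 mm; a steel jaw 13 mm down on its -y side enters it by 1 or 6 mm, according to the lever's start. This point is 2.5 mm to +y of the opening's centre and leaves the stem about 2 mm all round.
- socket_floor (a point): The floor of the socket under that point, 12 mm above the table, 48 mm below the mouth: the stem stands on it when fully down, and the board's top is then 147 mm above the table. The stem has a few mm of play until the jaw closes.
- lever_pivot (a point): A point on the lever's upright axis, at the height of lever_grip.
- lever_grip (a point): The middle of the lever's upright round black grip, 148 mm above the table: the grip is a post 14 in diameter, 130 mm out from the axis, free from 106 to 163 mm above the table, and turns with the lever. The lever's flat arm lies under it at 94 to 104 mm. Pinch it from above in any direction; it may turn in the fingers.
- lever (a joint): Ratchet lever angle, rad, growing counter-clockwise from above; rests at first at about 0.06 or 0.41, ends at 1.4. Clicks are unevenly spaced, 0.16 to 0.35 apart: the push at the grip builds to 6-13 N, then drops by 7 N or more within 0.05 rad. A light spring and the last tooth keep it from going back. It moves a sprung jaw 14 mm per rad to the clamp's +y, which presses on the stem near the end.

How it is judged (in metres and radians):
On the way:
1. the paddle's stem is fully down in the socket and let go, the lever not yet advanced (z of stem_tip in the frame of clamp below 0.019 m and horizontal distance between stem_tip and socket_floor below 0.013 m and contact force between the fingers and paddle below 0.2 N and distance of lever_grip from where it was at the start of the episode below 0.012 m), for 0.2 s.
At the end, for the whole second after the job is handed in: The lever stands at the third click from its start (0.045 rad short to 0.085 rad beyond, before the fourth), the fingers press on it with over 1 N, and the released paddle has its stem within 7 mm of the socket floor and stands upright within 0.15 rad (((value of joint lever between 0.745 and 0.88 rad and distance of lever_grip from where it was at the start of the episode above 0.085 m) or (value of joint lever between 0.905 and 1.04 rad and distance of lever_grip from where it was at the start of the episode below 0.085 m)) and contact force between the fingers and lever above 1 N and contact force between the fingers and paddle below 0.2 N and z of stem_tip in the frame of clamp below 0.019 m and horizontal distance between stem_tip and socket_floor below 0.013 m and angle between paddle's own z axis and vertical below 0.15 rad); the arm keeps its last pose, push and grip.
It fails at once if the lever is run past the fourth click ((value of joint lever above 0.91 rad and distance of lever_grip from where it was at the start of the episode above 0.1045 m) or value of joint lever above 1.07 rad).
It fails at once if a spoon or the canister is disturbed: shifted more than 20 mm or leaning more than 0.35 rad (distance of any of spoon0, spoon1, spoon2, canister from where it was at the start of the episode above 0.02 m or angle between any of spoon0, spoon1, spoon2, canister's own z axis and vertical above 0.35 rad).
It also fails if it takes over 64 s, if anything falls off the work surface, if the arm or the gripper's body presses on something with over 40 N, if the wrist force passes 120 N, or if a joint passes its speed limit or range.

## Robot

A 6-joint arm with a two-finger parallel gripper is mounted at the origin on the work surface. World frame = base frame: x ahead of the robot, y to its left, z up, the work surface at z = 0. Lengths are in mm, angles in rad, forces in N, time in s.
With the tool pointing down it reaches from about 350 to 875 mm from the base axis. Payload 4.2 kg.
Tool frame: the origin (TCP) lies between the finger pads; the fingertips stand 17 mm ahead of it and the grasp point (between the pads) lies 2 mm behind it; z points along the fingers, y is the line along which they close (so a half turn about z gives the same grasp; the last joint's range is limited). The gripper opens to 85 mm and grips with 20 to 120 N. Pads are 22 mm wide; open, the fingers measure 114 mm over their backs; the gripper's body (76 mm by 85 mm) begins 54 mm behind the grasp point. The pads swing forward as they close: fully open they stand 13 mm farther back than shut.
Start: joints at [-0.924, 0.385, 0.008, 0, -1.194, -0.259], TCP at [236.359, -578.562, 248.312] pointing down, gripper open.
Joint ranges: [-3.14, 3.14], [-1.21, 2.06], [-1.07, 1.41], [-3.16, 2.05], [-2.99, -0.16], [-3.1, 3.1]. Speed limits (rad/s): [2.79, 2.79, 3.14, 3.14, 3.14, 3.14].

## Interface

Orientations are given as a unit quaternion [x, y, z, w].
In Python, from bench import arm gives the robot as it stands.
- The arm moves only by the shell command python3 jog.py 'ROWS' [OPENING]. ROWS is a JSON list of rows, 1 to 10 of them, each of 6 numbers: dx, dy, dz in units of 100 mm, then a rotation vector rx, ry, rz in units of 0.05 rad; each row is the pose to reach, as a shift and turn from the pose commanded when the command began, along the tool's axes at that moment; what a row does not reach only later rows make up. A row lasts 1/10 s, in which the tool goes at most 50 mm and 0.15 rad, less where a joint would pass 70% of its speed; a pose out of reach is approached as far as the arm can. OPENING is the finger opening in mm, set as the command begins (- or left out keeps the last). The fingers move at their own pace and stop on an object; the grip force is fixed at half the most. Time passes only in rows, so rows that do not move let the fingers close. It prints the time, the measured TCP pose, the force, the opening and the grip force at its end. Input that does not fit is refused with a message, and nothing moves.
- arm.read_state(): the state, without advancing time (a new reading comes with each control period).
- arm.get_image(name): name is "side" or "top"; returns the picture (480x640x3 uint8, blue, green, red); there is no depth.
- arm.get_calibration(name): a dict with "K" (3x3 intrinsics, pixels), "rvec" (rotation vector, rad) and "tvec" (3), from world to camera coordinates, as OpenCV has them. Camera axes: x right, y down, z forward; pixel columns grow to the right and rows downward; lengths in mm; the calibration is good to about 2 mm. A picture is of the moment at which its call begins. get_calibration takes no time and is no camera call.
- arm.job_done(): hands the job in; it is judged then, once.
The state is a dict: "clock": time; "joints": joint angles; "joint_vel": joint speeds; "joint_efforts": joint torques, N m; "position": TCP position; "ee_rot": TCP orientation; "contact_force": force on the tool from outside, world axes, zero at the start; "wrist_torque": the same for the moment, N m; "gripper_width": finger opening in mm; "grasp_force": force on a finger pad.
Only numpy, scipy, OpenCV 4.12 (cv2) and the standard library are available. Lean on these libraries where they do the work, as an engineer would, in place of code of your own. Each camera call takes 0.05 s, during which the arm holds its last target. There are 200 camera calls.

## Working session

There is one attempt and no reset: what is moved stays moved. The work goes in short steps, Python scripts to look and compute and a shell command to move; the robot and the scene stay as the last step left them, time stands still between calls to the robot, and variables do not carry over. Pictures are saved under pics/ and viewed, at most 10 in all, crops included, and the job is handed in when it is done.

```bash
ls; mkdir -p pics
cat > h.py <<'E'
from bench import arm
import cv2,numpy as np
from scipy.spatial.transform import Rotation as R
def snap(c,n):
    im=arm.get_image(c); cv2.imwrite(f'pics/{n}.png',im); return im
def ray(c,u,v):
    k=arm.get_calibration(c);K=np.array(k['K'],float);r=R.from_rotvec(np.ravel(k['rvec'])).as_matrix();t=np.ravel(k['tvec'])
    d=r.T@np.linalg.solve(K,[u,v,1]);return -r.T@t,d
def atz(c,u,v,z):
    o,d=ray(c,u,v);return o+d*(z-o[2])/d[2]
def px(c,p):
    k=arm.get_calibration(c);return cv2.projectPoints(np.array(p,float).reshape(-1,1,3),np.array(k['rvec'],float),np.array(k['tvec'],float),np.array(k['K'],float),None)[0].reshape(-1,2)
def tri(u1,u2):
    o1,d1=ray('top',*u1);o2,d2=ray('side',*u2)
    d1/=np.linalg.norm(d1);d2/=np.linalg.norm(d2)
    s=np.linalg.lstsq(np.c_[d1,-d2],o2-o1,rcond=None)[0];a=o1+s[0]*d1;b=o2+s[1]*d2
    return (a+b)/2,np.linalg.norm(a-b)
def tool(p,rot=None):
    s=arm.read_state();q=R.from_quat(s['ee_rot']);return q.inv().apply(np.array(p)-s['position'])
E
python3 - <<'E'
from h import *
np.set_printoptions(precision=2,suppress=True)
snap('top','t0');snap('side','s0')
s=arm.read_state();print(s['clock'],s['position'],R.from_quat(s['ee_rot']).as_matrix())
for c in('top','side'):print(ray(c,320,240))
E
```

```text
bench.py
jog.py
pics
0.1 [ 236.16 -578.14  247.32] [[-0.93 -0.38 -0.  ]
 [-0.38  0.93  0.  ]
 [ 0.    0.   -1.  ]]
(array([ 428.3 ,   -8.6 , 1082.28]), array([ 0.15,  0.01, -0.99]))
(array([302.54, 587.55, 636.62]), array([ 0.33, -0.73, -0.6 ]))
```

View pics/t0.png

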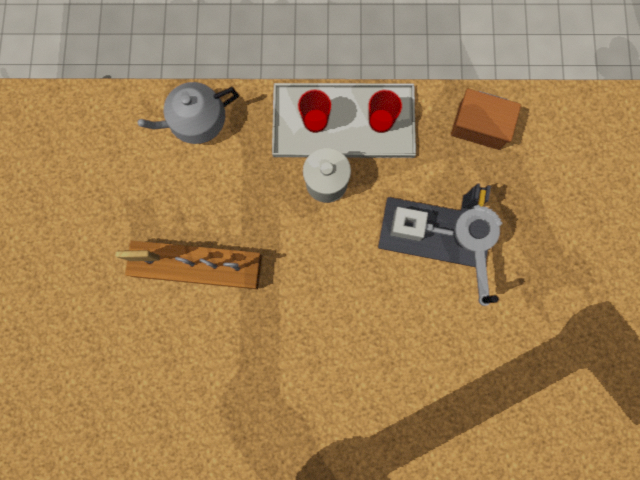

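View pics/s0.png

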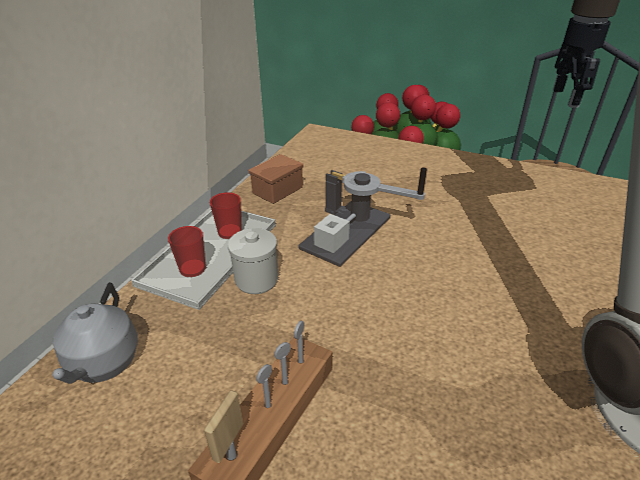

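The top view shows the pegboard at px (195,264) with the paddle near (132,254). The socket is at (410,222), the hub at (478,229) and the grip top at (488,299). The side view shows the paddle at (225,427), the socket at (332,228) and the grip at (422,182). I'll enlarge these areas.

Run:
```python
from h import *
t=cv2.imread('pics/t0.png');s=cv2.imread('pics/s0.png')
def c(im,x,y,w,h,f):return cv2.resize(im[y:y+h,x:x+w],(w*f,h*f),interpolation=cv2.INTER_CUBIC)
a=c(t,110,225,160,75,5);b=c(t,370,180,140,130,4)
# layout 800x600 : left bottom
cv2.imwrite('pics/c1.png',a)
m=np.zeros((600,800,3),np.uint8)
b=c(t,374,180,133,133,3);m[:399,:399]=b
d=c(s,290,160,133,120,3);m[:360,400:799]=d
e=c(s,185,310,155,80,2)
m[400:600,0:400]=c(t,115,235,160,80,2)[:,:].__class__ and cv2.copyMakeBorder(c(t,110,235,160,60,2),0,80,0,80,cv2.BORDER_CONSTANT)[:200,:400]
m[360:600,400:800]=c(s,190,380,100,60,4)
cv2.imwrite('pics/c2.png',m)
```

```text
(no output)
```

View pics/c1.png

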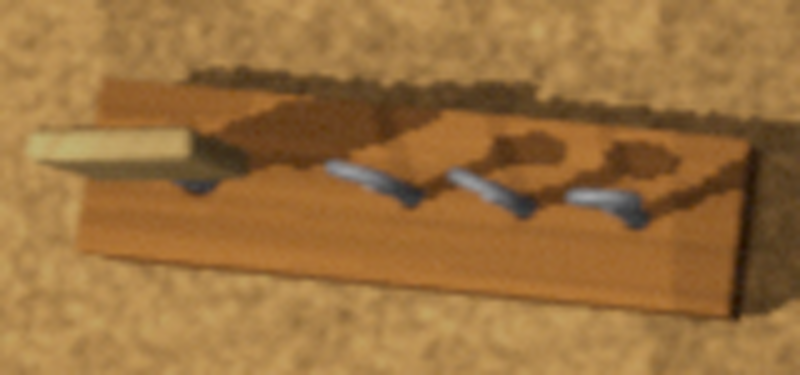

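View pics/c2.png

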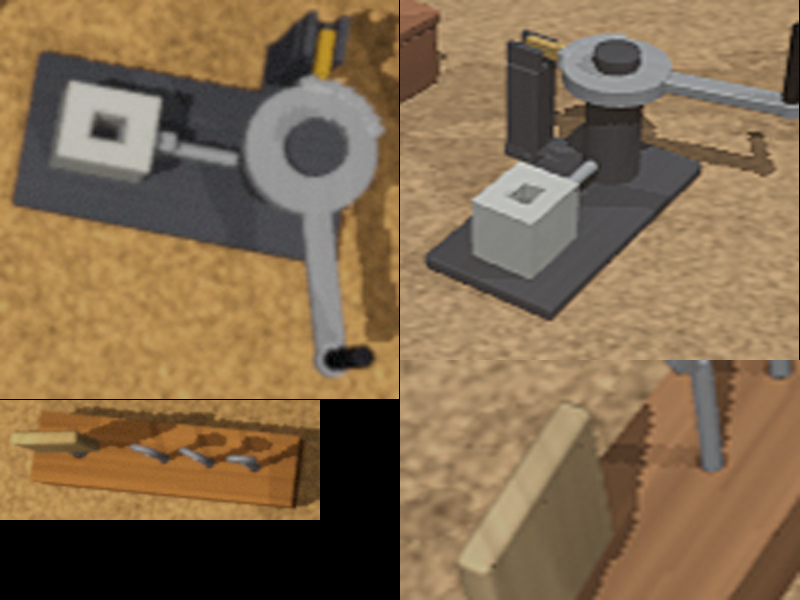

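```bash
cat > m.py <<'E'
from h import *
from scipy.optimize import least_squares
np.set_printoptions(precision=1,suppress=True)
c1=lambda x,y:(110+x/5,225+y/5)
tc=lambda x,y:(374+x/3,180+y/3)
sc=lambda x,y:(290+(x-400)/3,160+y/3)
sp=lambda x,y:(190+(x-400)/4,380+(y-360)/4)
def fit(obs,x0):
    def f(x):
        M=R.from_euler('z',x[2]).as_matrix();o=[]
        for c,p,q in obs:o+=list(px(c,M@np.array(p,float)+[x[0],x[1],0])[0]-q)
        return np.array(o)
    r=least_squares(f,x0,loss='soft_l1');print(r.x[:2],'%.3f'%r.x[2]);print(f(r.x).reshape(-1,2));return r.x
# image up=+x, left=+y
peg=[('top',(35,130,45),c1(103,80)),('top',(35,-130,45),c1(750,142)),('top',(-35,-130,45),c1(733,317)),('top',(-35,130,45),c1(80,250))]
x=fit(peg,[400,280,0.1])
M=R.from_euler('z',x[2]).as_matrix();print('hole',M@[0,85,0]+[x[0],x[1],0])
print('paddle tri',tri(c1(112,144),sp(527,489)),'top@145',atz('top',*c1(112,144),145))
pad=[('top',a,c1(*b)) for a,b in [((6,30,135),(40,130)),((6,-30,135),(189,128)),((-6,-30,135),(191,153)),((-6,30,135),(32,159))]]+\
 [('side',a,sp(*b)) for a,b in [((-6,30,135),(490,575)),((-6,-30,135),(590,417)),((6,-30,135),(565,404)),((6,30,135),(461,562))]]
fit([(c,(p[0],p[1],145),q) for c,p,q in pad],[400,360,0.1])
cl=[('top',(55,110,12),tc(38,52)),('top',(-55,110,12),tc(15,203)),('top',(-55,-110,12),tc(308,262)),
('side',(55,110,12),sc(428,260)),('side',(-55,110,12),sc(550,314)),('side',(-55,-110,12),sc(700,163)),
('top',(0,-60,105),tc(311,147)),
('top',(25,90,60),tc(72,82)),('top',(25,30,60),tc(160,95)),('top',(-25,30,60),tc(151,172)),('top',(-25,90,60),tc(60,158)),
('side',(25,90,60),sc(474,203)),('side',(-25,90,60),sc(532,223)),('side',(-25,30,60),sc(578,184)),('side',(25,30,60),sc(524,165))]
y=fit(cl,[400,-150,0.1])
M=R.from_euler('z',y[2]).as_matrix()
print('hub',M@[0,-60,0]+[*y[:2],0])
print('mouth tri',tri(tc(110,125),sc(525,192)),'block ctr',M@[0,60,0]+[*y[:2],0],'yaw',y[2])
print('grip',tri(tc(363,356),(423,168)),atz('top',*tc(363,356),163),atz('top',*tc(330,362),104),atz('side',421.5,196,106))
E
python3 m.py
```

```text
[535.5 255.8] -0.089
[[ 0.5 -0.4]
 [ 0.4 -0.3]
 [-0.4  0.1]
 [-0.5  0.6]]
hole [543.  340.5   0. ]
paddle tri (array([543.5, 342.4, 139.1]), np.float64(0.9169171286770577)) top@145 [543.2 340.4 145. ]
[541.9 342.7] -87.921
[[-3.4  0.8]
 [ 0.  -0. ]
 [-0.5  1.6]
 [-2.1  1.6]
 [-0.  -0.2]
 [ 1.3 -2.9]
 [-1.  -2.7]
 [-1.9 -0.6]]
[ 609.6 -230.4] -496.540
[[ 0.  -0.5]
 [-0.8  1.1]
 [ 9.5  0.4]
 [-1.7 -1.5]
 [ 0.9 -1.4]
 [ 0.4 -0.9]
 [ 0.2  0.1]
 [-0.9  0.2]
 [ 0.   1.1]
 [-0.7  0.2]
 [-0.8 -0.4]
 [-0.6 -0.6]
 [ 0.2  0.5]
 [ 0.  -0.4]
 [-1.7 -1.3]]
hub [ 599.5 -289.5    0. ]
mouth tri (array([ 621. , -172.3,   58.9]), np.float64(0.9140181969542152)) block ctr [ 619.6 -171.2    0. ] yaw -496.54048276486964
grip (array([ 469.4, -297.1,  162.4]), np.float64(1.897380590418693)) [ 468.4 -297.1  163. ] [ 467.2 -295.5  104. ] [ 462.  -281.1  106. ]
```

Run:
```python
from h import *
np.set_printoptions(precision=1,suppress=True)
print(tool([543,341,240]), atz('top',327,160,115), arm.read_state()['contact_force'])
```

```text
[-631.5  735.     8.7] [728.8  -7.3 115. ] [-0.6  0.  -0.6]
```
Canister at ~(728,-7)... fine far.

The manual's scale: shifts go in units of 100 mm and turns go in units of 0.05 rad. Converting my numbers, 735 mm is 7.35, 8 mm is 0.08, -1.22 rad is -24.4.

```bash
r='x'; python3 jog.py '[[-6.31,7.35,0.08,0,0,-24.4],[-6.31,7.35,0.08,0,0,-24.4],[-6.31,7.35,0.08,0,0,-24.4],[-6.31,7.35,0.08,0,0,-24.4],[-6.31,7.35,0.08,0,0,-24.4],[-6.31,7.35,0.08,0,0,-24.4],[-6.31,7.35,0.08,0,0,-24.4],[-6.31,7.35,0.08,0,0,-24.4],[-6.31,7.35,0.08,0,0,-24.4],[-6.31,7.35,0.08,0,0,-24.4]]' 60
```

Run:
```python
from h import *
np.set_printoptions(precision=3,suppress=True)
s=arm.read_state();print(s['joints'],tool([543,341,240]),R.from_quat(s['ee_rot']).as_matrix())
```

```text
clock: 1.1
position: [394.3, -102.2, 244.2]
ee_rot: [0.72, -0.694, 0.0, -0.0]
contact_force: [1.6, 0.1, 0.1]
gripper_width: 60.1
grasp_force: 0.0
[ 0.149  0.006 -0.489 -0.    -1.075 -0.112] [-437.323 -165.255    4.355] [[ 0.038 -0.999  0.   ]
 [-0.999 -0.038  0.   ]
 [-0.    -0.    -1.   ]]
```

```bash
python3 jog.py '[[-4.37,-1.65,0.04,0,0,0],[-4.37,-1.65,0.04,0,0,0],[-4.37,-1.65,0.04,0,0,0],[-4.37,-1.65,0.04,0,0,0],[-4.37,-1.65,0.04,0,0,0],[-4.37,-1.65,0.04,0,0,0],[-4.37,-1.65,0.04,0,0,0],[-4.37,-1.65,0.04,0,0,0],[-4.37,-1.65,0.04,0,0,0],[-4.37,-1.65,0.04,0,0,0]]'
python3 - <<'E'
from h import *
np.set_printoptions(precision=3,suppress=True)
s=arm.read_state();print(s['joints'],tool([543,341,240]),R.from_quat(s['ee_rot']).as_matrix())
E
```

```text
clock: 2.1
position: [543.7, 342.5, 238.4]
ee_rot: [0.721, -0.693, -0.0, 0.0]
contact_force: [-0.2, -0.7, -0.4]
gripper_width: 60.1
grasp_force: 0.0
[ 0.813  0.422  0.04  -0.    -1.191 -0.774] [ 1.501  0.716 -1.644] [[ 0.04  -0.999 -0.001]
 [-0.999 -0.04  -0.001]
 [ 0.001  0.001 -1.   ]]
```

```bash
python3 jog.py '[[0.01,0.01,0.4,0,0,0],[0.01,0.01,0.8,0,0,0],[0.01,0.01,1.13,0,0,0],[0.01,0.01,1.13,0,0,0]]'; python3 jog.py '[[0,0,0,0,0,0],[0,0,0,0,0,0],[0,0,0,0,0,0],[0,0,0,0,0,0],[0,0,0,0,0,0],[0,0,0,0,0,0]]' 0
```

```text
clock: 2.5
position: [539.1, 335.1, 121.1]
ee_rot: [0.72, -0.694, -0.001, 0.006]
contact_force: [-0.1, -1.2, 0.4]
gripper_width: 60.0
grasp_force: 0.0
clock: 3.1
position: [543.1, 338.3, 129.6]
ee_rot: [0.72, -0.694, 0.0, -0.002]
contact_force: [-1.0, 0.5, 5.8]
gripper_width: 11.3
grasp_force: 59.3
```

```bash
python3 jog.py '[[0,0,-0.1,0,0,0],[0,0,-0.25,0,0,0],[0,0,-0.45,0,0,0],[0,0,-0.8,0,0,0],[0,0,-1.3,0,0,0],[0,0,-1.5,0,0,0],[0,0,-1.5,0,0,0],[0,0,-1.5,0,0,0]]'
python3 - <<'E'
from h import *
np.set_printoptions(precision=3,suppress=True)
s=arm.read_state();print(s['joints'],tool([620,-169,275]),s['position'])
E
```

```text
clock: 3.9
position: [541.4, 337.2, 276.6]
ee_rot: [0.72, -0.694, -0.001, 0.001]
contact_force: [-1.1, -0.7, -1.6]
gripper_width: 11.1
grasp_force: 58.9
[ 0.81   0.391  0.089 -0.001 -1.27  -0.773] [508.769 -60.049   1.464] [541.389 337.232 276.624]
```

Scaled: 50 mm is 0.5, -6 mm is -0.06, 0.2 rad is 4.

```bash
python3 jog.py '[[0.2,-0.02,0,0,0,0],[0.5,-0.06,0,0,0,1],[0.9,-0.11,0,0,0,2],[1.35,-0.16,0,0,0,3],[1.8,-0.21,0,0,0,4],[2.25,-0.27,0,0,0,4],[2.7,-0.32,0,0,0,4],[3.15,-0.37,0,0,0,4],[3.6,-0.42,0,0,0,4],[4.05,-0.48,0,0,0,4]]'
python3 jog.py '[[0.4,0.27,0,0,0,0],[0.7,0.35,0,0,0,0],[0.7,0.35,0,0,0,0]]'
python3 - <<'E'
from h import *
np.set_printoptions(precision=3,suppress=True)
s=arm.read_state();print(s['joints'],tool([620,-169,240]),R.from_quat(s['ee_rot']).as_matrix())
E
```

```text
clock: 4.9
position: [603.7, -68.0, 275.1]
ee_rot: [-0.647, 0.762, 0.001, -0.002]
contact_force: [0.1, 0.2, -0.9]
gripper_width: 11.2
grasp_force: 58.8
clock: 5.2
position: [555.9, -132.3, 275.4]
ee_rot: [-0.645, 0.764, 0.002, -0.002]
contact_force: [0.5, 0.2, -2.2]
gripper_width: 11.2
grasp_force: 59.2
[ 0.05   0.278 -0.08  -0.    -1.218 -0.218] [ 25.388 -69.476  35.051] [[-0.167 -0.986 -0.005]
 [-0.986  0.167 -0.   ]
 [ 0.001  0.005 -1.   ]]
```

Scaled: 73 mm is 0.73, 10 mm is 0.1.

```bash
python3 jog.py '[[0.14,-0.38,0,0,0,0],[0.25,-0.69,0.1,0,0,0],[0.25,-0.69,0.4,0,0,0],[0.25,-0.69,0.73,0,0,0],[0.25,-0.69,0.73,0,0,0],[0.25,-0.69,0.73,0,0,0],[0.25,-0.69,0.73,0,0,0]]'
python3 - <<'E'
from h import *
np.set_printoptions(precision=3,suppress=True)
t=snap('top','t1');s=snap('side','s1')
def c(im,x,y,w,h,f):return cv2.resize(im[y:y+h,x:x+w],(w*f,h*f),interpolation=cv2.INTER_CUBIC)
m=np.zeros((500,800,3),np.uint8)
m[:500,:400]=c(t,370,165,80,100,5);m[:500,400:]=c(s,292,150,80,100,5)
cv2.imwrite('pics/c3.png',m)
s=arm.read_state();print(tool([620,-169,202]),s['position'])
E
```

```text
clock: 5.9
position: [624.2, -164.7, 206.1]
ee_rot: [-0.647, 0.762, -0.001, 0.001]
contact_force: [0.6, -0.4, -0.7]
gripper_width: 11.6
grasp_force: 59.3
[5.024 3.407 4.425] [ 624.157 -164.591  206.439]
```

View pics/c3.png

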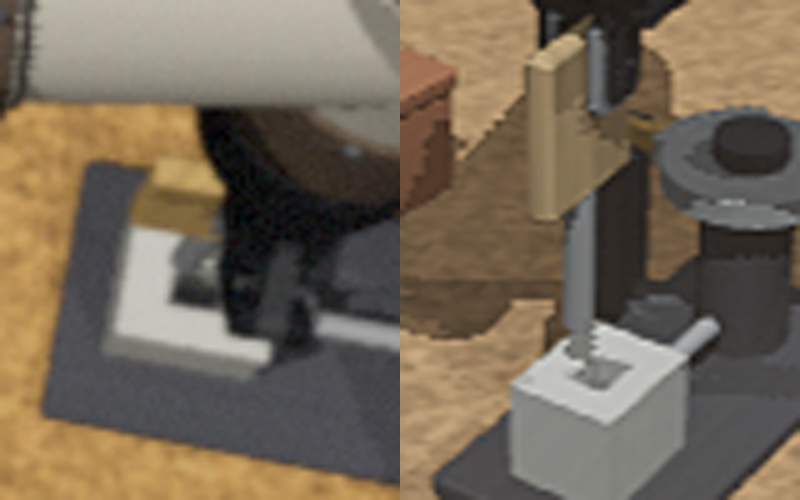

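The crop shows the stem at about (580,200-355) on the right half, with its tip just above and up-left of the mouth at (605,370). I'll overlay the model to quantify the offset.

Run:
```python
from h import *
np.set_printoptions(precision=3,suppress=True)
st=arm.read_state();print(st['clock'],st['position'],R.from_quat(st['ee_rot']).apply([0,0,1]))
P=np.array(st['position']);T=R.from_quat(st['ee_rot'])
tip=P+T.apply([-2.5,0,118])
yaw=-.168;M=R.from_euler('z',yaw).as_matrix();C=np.array([609.8,-230.7,0])
print('tip',tip,M.T@(tip-C))
m=np.zeros((600,800,3),np.uint8)
for i,(n,f,x0,y0,w,h) in enumerate([('top','t1',385,190,50,75),('side','s1',305,170,50,75)]):
    im=cv2.imread(f'pics/{f}.png');F=8
    o=cv2.resize(im[y0:y0+h,x0:x0+w],None,fx=F,fy=F,interpolation=cv2.INTER_CUBIC)
    def dr(pts,col,cl=True):
        q=((px(n,pts)-[x0,y0]+.5)*F).astype(int);cv2.polylines(o,[q.reshape(-1,1,2)],cl,col,1,cv2.LINE_AA)
    B=lambda a,b,z:M@np.array([a,b,z],float)+C
    dr([B(a,60+b,60) for a,b in[(25,30),(25,-30),(-25,-30),(-25,30)]],(0,0,255))
    dr([B(a,60+b,60) for a,b in[(8.5,11),(8.5,-11),(-8.5,-11),(-8.5,11)]],(0,255,255))
    for z in(0,20,40):
        dr([tip+T.apply([6.5*np.cos(a),6.5*np.sin(a),-z]) for a in np.arange(0,6.28,.3)],(0,255,0))
    for sx,sy in((1,1),(1,-1),(-1,-1),(-1,1)):
        pass
    dr([tip+T.apply([30*a,6*b,-135]) for a,b in((1,1),(1,-1),(-1,-1),(-1,1))],(255,0,255))
    dr([tip+T.apply([30*a,6*b,-65]) for a,b in((1,1),(1,-1),(-1,-1),(-1,1))],(255,0,0))
    m[:,400*i:400*i+400]=o
cv2.imwrite('pics/c4.png',m)
```

```text
6.0 [ 624.157 -164.591  206.439] [ 0.004 -0.    -1.   ]
tip [ 625.015 -162.181   88.441] [ 3.543 70.099 88.441]
```

View pics/c4.png

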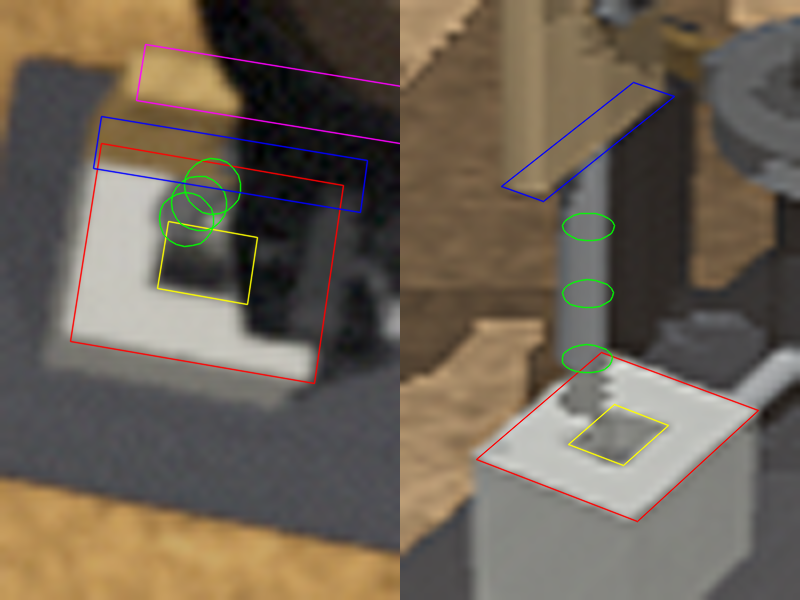

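The overlay fits well: block and opening agree within about 1 px, and the tip is about 1.5 mm further toward tool -x. The required shift is about (9.3, 3.2) mm in tool axes.

```bash
python3 jog.py '[[0.05,0.02,0,0,0,0],[0.093,0.032,0,0,0,0],[0.093,0.032,0.08,0,0,0],[0.093,0.032,0.16,0,0,0],[0.093,0.032,0.22,0,0,0],[0.093,0.032,0.22,0,0,0],[0.093,0.032,0.22,0,0,0],[0.093,0.032,0.22,0,0,0],[0.093,0.032,0.22,0,0,0]]' ; python3 jog.py '[[0,0,0.04,0,0,0],[0,0,0.08,0,0,0],[0,0,0.12,0,0,0],[0,0,0.12,0,0,0],[0,0,0.12,0,0,0]]'
python3 - <<'E'
from h import *
np.set_printoptions(precision=3,suppress=True)
st=arm.read_state();P=np.array(st['position']);T=R.from_quat(st['ee_rot'])
tip=P+T.apply([-4,0,118])
M=R.from_euler('z',-.168).as_matrix();print(M.T@(tip-[609.8,-230.7,0]),st['contact_force'])
E
```

```text
clock: 6.9
position: [618.8, -173.3, 182.5]
ee_rot: [-0.647, 0.762, -0.0, 0.0]
contact_force: [0.0, -0.1, -1.7]
gripper_width: 11.3
grasp_force: 59.4
clock: 7.4
position: [618.5, -173.3, 169.9]
ee_rot: [-0.647, 0.762, 0.0, -0.0]
contact_force: [-0.1, -0.3, -0.9]
gripper_width: 11.0
grasp_force: 59.4
[-1.061 62.012 51.948] [-0.135 -0.332 -0.857]
```

Scaled: -1 mm is -0.01, 14 mm is 0.14.

```bash
python3 jog.py '[[0,-0.01,0.05,0,0,0],[0,-0.01,0.1,0,0,0],[0,-0.01,0.14,0,0,0],[0,-0.01,0.14,0,0,0]]'; python3 jog.py '[[0,0,0.05,0,0,0],[0,0,0.1,0,0,0],[0,0,0.15,0,0,0],[0,0,0.18,0,0,0],[0,0,0.18,0,0,0]]'
```

```text
clock: 7.8
position: [619.0, -173.4, 155.1]
ee_rot: [-0.647, 0.762, 0.001, -0.001]
contact_force: [-0.0, 0.0, -2.0]
gripper_width: 11.6
grasp_force: 59.4
clock: 8.3
position: [619.2, -173.4, 137.4]
ee_rot: [-0.647, 0.762, 0.001, -0.001]
contact_force: [-0.0, -0.5, -0.9]
gripper_width: 11.3
grasp_force: 59.4
```

Scaled: 2 mm is 0.02, 6 mm is 0.06.

```bash
python3 jog.py '[[0,0,0.02,0,0,0],[0,0,0.04,0,0,0],[0,0,0.06,0,0,0],[0,0,0.06,0,0,0]]'; python3 jog.py '[[0,0,0.01,0,0,0],[0,0,0.02,0,0,0],[0,0,0.02,0,0,0],[0,0,0.02,0,0,0]]'
```

```text
clock: 8.7
position: [619.4, -173.4, 131.9]
ee_rot: [-0.647, 0.762, 0.0, -0.0]
contact_force: [-0.3, 0.3, -1.7]
gripper_width: 11.2
grasp_force: 59.4
clock: 9.1
position: [619.9, -173.6, 131.6]
ee_rot: [-0.647, 0.762, -0.001, 0.0]
contact_force: [-1.8, -0.6, 5.7]
gripper_width: 11.0
grasp_force: 60.4
```

Scaled: -110 mm is -1.1, -80 mm is -0.8.

```bash
python3 jog.py '[[0,0,0,0,0,0],[0,0,0,0,0,0],[0,0,0,0,0,0],[0,0,0,0,0,0],[0,0,0,0,0,0]]' 50; python3 jog.py '[[0,0,-0.2,0,0,0],[0,0,-0.5,0,0,0],[0,0,-0.8,0,0,0],[0,0,-1.1,0,0,0],[0,0,-1.1,0,0,0],[0,0,-1.1,0,0,0]]'
python3 - <<'E'
from h import *
np.set_printoptions(precision=3,suppress=True)
s=arm.read_state();print(s['joints'],tool([468.5,-297,240]),s['position'])
E
```

```text
clock: 9.6
position: [619.6, -173.5, 130.0]
ee_rot: [-0.647, 0.762, 0.0, -0.0]
contact_force: [-0.7, -0.0, -0.2]
gripper_width: 50.3
grasp_force: 0.0
clock: 10.2
position: [619.7, -173.4, 240.9]
ee_rot: [-0.647, 0.762, -0.0, 0.001]
contact_force: [-0.4, -0.3, 0.3]
gripper_width: 50.1
grasp_force: 0.0
[-0.022  0.42   0.045 -0.    -1.194 -0.141] [146.544 129.096   0.576] [ 619.687 -173.375  240.879]
```

```bash
python3 jog.py '[[0.4,0.35,0,0,0,3],[0.8,0.7,0,0,0,6],[1.1,1,0,0,0,9],[1.465,1.29,0,0,0,12],[1.465,1.29,0,0,0,15],[1.465,1.29,0,0,0,18],[1.465,1.29,0,0,0,19.8],[1.465,1.29,0,0,0,19.8],[1.465,1.29,0,0,0,19.8],[1.465,1.29,0,0,0,19.8]]'
python3 - <<'E'
from h import *
np.set_printoptions(precision=3,suppress=True)
t=snap('top','t2');s=snap('side','s2')
st=arm.read_state();P=np.array(st['position']);T=R.from_quat(st['ee_rot']);print(P,T.as_matrix(),tool([468.5,-297,200]))
m=np.zeros((600,800,3),np.uint8)
for i,(n,im,x0,y0,w,h) in enumerate([('top',t,390,190,130,150),('side',s,310,110,130,150)]):
    F=4 if 0 else 3
    o=cv2.resize(im[y0:y0+h,x0:x0+w],None,fx=F,fy=F,interpolation=cv2.INTER_CUBIC)
    def dr(pts,col,cl=True):
        q=((px(n,pts)-[x0,y0]+.5)*F).astype(int);cv2.polylines(o,[q.reshape(-1,1,2)],cl,col,1,cv2.LINE_AA)
    for z in(106,163):dr([np.array([468.5+7*np.cos(a),-297+7*np.sin(a),z]) for a in np.arange(0,6.28,.3)],(0,255,0))
    m[:450,400*i:400*i+390]=o
cv2.imwrite('pics/c5.png',m[:450])
E
```

```text
clock: 11.2
position: [468.4, -296.9, 239.6]
ee_rot: [-0.208, 0.978, 0.0, -0.0]
contact_force: [-0.3, 0.8, 0.2]
gripper_width: 49.9
grasp_force: 0.0
[ 468.518 -296.939  239.87 ] [[-0.914 -0.407 -0.001]
 [-0.407  0.914  0.   ]
 [ 0.     0.    -1.   ]] [ 0.026 -0.065 39.87 ]
```

View pics/c5.png

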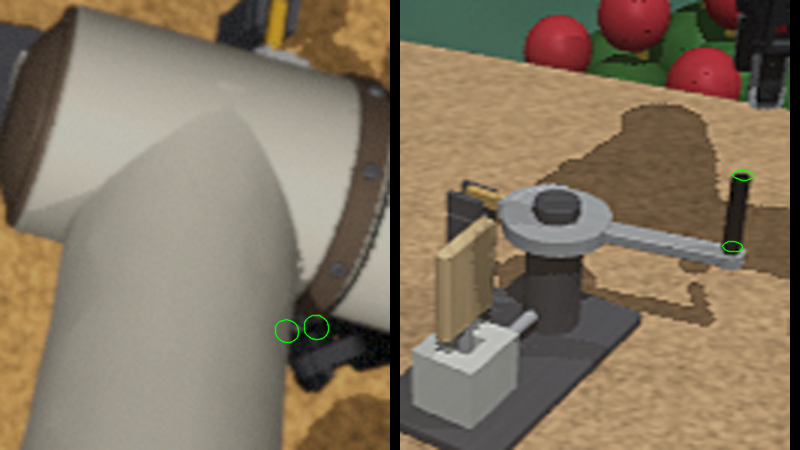

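The paddle stands upright and seated in the socket at crop (465,280). The predicted grip circles coincide with the black grip at crop (738,212). Now descending and pinching.

```bash
python3 jog.py '[[0,0,0.4,0,0,0],[0,0,0.75,0,0,0],[0,0,0.96,0,0,0],[0,0,0.96,0,0,0],[0,0,0.96,0,0,0]]' 50; python3 jog.py '[[0,0,0,0,0,0],[0,0,0,0,0,0],[0,0,0,0,0,0],[0,0,0,0,0,0],[0,0,0,0,0,0],[0,0,0,0,0,0],[0,0,0,0,0,0],[0,0,0,0,0,0]]' 0
cat > lv.py <<'E'
from h import *
import sys
np.set_printoptions(precision=2,suppress=True)
C=np.array([599.5,-289.5])
s=arm.read_state();P=np.array(s['position'])[:2];v=P-C;th=np.arctan2(-v[1],-v[0])
u=np.array([-v[1],v[0]])/np.hypot(*v)
F=np.array(s['contact_force'])
print('t%.1f th %.3f r %.1f tang %.1f rad %.1f'%(s['clock'],th,np.hypot(*v),F[:2]@u,F[:2]@v/np.hypot(*v)))
if len(sys.argv)>1:
    # tool shifts per lever step, from nominal angle argv1, with steps argv2
    a0=float(sys.argv[1]);T=R.from_quat(s['ee_rot'])
    p=lambda a:np.r_[-130.5*np.cos(a),-130.5*np.sin(a),0]
    for d in np.array(sys.argv[2].split(','),float):print(d,T.inv().apply(p(a0+d)-p(a0))[:2].round(1))
E
python3 lv.py 0.057 .04,.08,.12,.16,.2,.24,.28,.4,.5,.6
```

```text
clock: 11.8
position: [469.0, -297.3, 144.7]
ee_rot: [-0.208, 0.978, -0.0, 0.0]
contact_force: [-0.3, 0.1, 0.9]
gripper_width: 49.6
grasp_force: 0.0
clock: 12.6
position: [468.1, -297.0, 145.2]
ee_rot: [-0.208, 0.978, -0.0, -0.0]
contact_force: [-3.9, 3.6, 6.8]
gripper_width: 12.4
grasp_force: 58.7
t12.6 th 0.057 r 131.6 tang -3.8 rad 3.7
0.04 [ 1.7 -4.9]
0.08 [ 3.3 -9.9]
0.12 [  4.6 -14.9]
0.16 [  5.8 -20. ]
0.2 [  6.7 -25.2]
0.24 [  7.5 -30.3]
0.28 [  8.  -35.5]
0.4 [  8.3 -51.2]
0.5 [  7.2 -64.2]
0.6 [  4.7 -77. ]
```

Scaled: -2.5 mm is -0.025, 0.8 mm is 0.008.

```bash
python3 jog.py '[[0.008,-0.025,0,0,0,0],[0.008,-0.025,0,0,0,0]]' >/dev/null; python3 lv.py
python3 jog.py '[[0.008,-0.025,0,0,0,0],[0.008,-0.025,0,0,0,0]]' >/dev/null; python3 lv.py
python3 jog.py '[[0.008,-0.025,0,0,0,0],[0.008,-0.025,0,0,0,0]]' >/dev/null; python3 lv.py
python3 jog.py '[[0.008,-0.025,0,0,0,0],[0.008,-0.025,0,0,0,0]]' >/dev/null; python3 lv.py
python3 jog.py '[[0.007,-0.025,0,0,0,0],[0.007,-0.025,0,0,0,0]]' >/dev/null; python3 lv.py
python3 jog.py '[[0.007,-0.025,0,0,0,0],[0.007,-0.025,0,0,0,0]]' >/dev/null; python3 lv.py
python3 jog.py '[[0.006,-0.025,0,0,0,0],[0.006,-0.025,0,0,0,0]]' >/dev/null; python3 lv.py
python3 jog.py '[[0.006,-0.025,0,0,0,0],[0.006,-0.025,0,0,0,0]]' >/dev/null; python3 lv.py
```

```text
t12.8 th 0.078 r 131.8 tang -1.9 rad 3.2
t13.0 th 0.098 r 131.6 tang -3.4 rad 4.1
t13.2 th 0.117 r 131.6 tang -4.4 rad 3.2
t13.4 th 0.136 r 131.7 tang -4.8 rad 2.1
t13.6 th 0.155 r 131.8 tang -4.4 rad 3.7
t13.8 th 0.175 r 132.0 tang -3.7 rad 3.4
t14.0 th 0.194 r 131.7 tang -3.8 rad 2.4
t14.2 th 0.212 r 131.7 tang -6.7 rad 2.9
```

```bash
python3 jog.py '[[0.005,-0.026,0,0,0,0],[0.005,-0.026,0,0,0,0]]' >/dev/null; python3 lv.py
python3 jog.py '[[0.005,-0.026,0,0,0,0],[0.005,-0.026,0,0,0,0]]' >/dev/null; python3 lv.py
python3 jog.py '[[0.004,-0.026,0,0,0,0],[0.004,-0.026,0,0,0,0]]' >/dev/null; python3 lv.py
python3 jog.py '[[0.004,-0.026,0,0,0,0],[0.004,-0.026,0,0,0,0]]' >/dev/null; python3 lv.py
python3 jog.py '[[0.003,-0.026,0,0,0,0],[0.003,-0.026,0,0,0,0]]' >/dev/null; python3 lv.py
python3 jog.py '[[0.002,-0.026,0,0,0,0],[0.002,-0.026,0,0,0,0]]' >/dev/null; python3 lv.py
```

```text
t14.4 th 0.231 r 131.8 tang -5.7 rad 2.9
t14.6 th 0.250 r 132.0 tang -5.8 rad 2.6
t14.8 th 0.270 r 132.1 tang -5.8 rad 1.7
t15.0 th 0.297 r 131.8 tang -3.1 rad 3.6
t15.2 th 0.325 r 131.5 tang 3.7 rad 4.1
t15.4 th 0.348 r 131.2 tang 3.5 rad 2.9
```

Scaled: -2.6 mm is -0.026, 0.2 mm is 0.002.

```bash
python3 jog.py '[[0.002,-0.026,0,0,0,0],[0.002,-0.026,0,0,0,0]]' >/dev/null; python3 lv.py
python3 jog.py '[[0.001,-0.026,0,0,0,0],[0.001,-0.026,0,0,0,0]]' >/dev/null; python3 lv.py
python3 jog.py '[[0,-0.026,0,0,0,0],[0,-0.026,0,0,0,0]]' >/dev/null; python3 lv.py
python3 jog.py '[[0,-0.026,0,0,0,0],[0,-0.026,0,0,0,0]]' >/dev/null; python3 lv.py
python3 jog.py '[[0,-0.026,0,0,0,0],[0,-0.026,0,0,0,0]]' >/dev/null; python3 lv.py
python3 jog.py '[[-0.001,-0.026,0,0,0,0],[-0.001,-0.026,0,0,0,0]]' >/dev/null; python3 lv.py
python3 jog.py '[[-0.001,-0.026,0,0,0,0],[-0.001,-0.026,0,0,0,0]]' >/dev/null; python3 lv.py
```

```text
t15.6 th 0.359 r 131.3 tang -1.6 rad 2.9
t15.8 th 0.370 r 131.5 tang -5.4 rad 2.9
t16.0 th 0.387 r 131.3 tang -6.3 rad 1.4
t16.2 th 0.405 r 131.3 tang -7.1 rad 1.8
t16.4 th 0.422 r 131.4 tang -7.6 rad 1.8
t16.6 th 0.442 r 131.2 tang -7.5 rad 1.3
t16.8 th 0.467 r 131.2 tang -5.2 rad 3.4
```

Scaled: -2.6 mm is -0.026, -0.2 mm is -0.002.

```bash
python3 jog.py '[[-0.002,-0.026,0,0,0,0],[-0.002,-0.026,0,0,0,0]]' >/dev/null; python3 lv.py
python3 jog.py '[[-0.002,-0.026,0,0,0,0],[-0.002,-0.026,0,0,0,0]]' >/dev/null; python3 lv.py
python3 jog.py '[[-0.003,-0.026,0,0,0,0],[-0.003,-0.026,0,0,0,0]]' >/dev/null; python3 lv.py
python3 jog.py '[[-0.004,-0.026,0,0,0,0],[-0.004,-0.026,0,0,0,0]]' >/dev/null; python3 lv.py
```

```text
t17.0 th 0.499 r 130.6 tang 3.7 rad 2.2
t17.2 th 0.527 r 130.5 tang 5.2 rad 1.3
t17.4 th 0.539 r 130.5 tang 1.0 rad -1.1
t17.6 th 0.549 r 130.7 tang -3.4 rad -2.0
```

Scaled: -2.6 mm is -0.026, -0.4 mm is -0.004.

```bash
python3 jog.py '[[-0.004,-0.026,0,0,0,0],[-0.004,-0.026,0,0,0,0]]' >/dev/null; python3 lv.py
python3 jog.py '[[-0.004,-0.026,0,0,0,0],[-0.004,-0.026,0,0,0,0]]' >/dev/null; python3 lv.py
python3 jog.py '[[-0.005,-0.025,0,0,0,0],[-0.005,-0.025,0,0,0,0]]' >/dev/null; python3 lv.py
python3 jog.py '[[-0.005,-0.025,0,0,0,0],[-0.005,-0.025,0,0,0,0]]' >/dev/null; python3 lv.py
python3 jog.py '[[-0.006,-0.025,0,0,0,0],[-0.006,-0.025,0,0,0,0]]' >/dev/null; python3 lv.py
python3 jog.py '[[-0.006,-0.025,0,0,0,0],[-0.006,-0.025,0,0,0,0]]' >/dev/null; python3 lv.py
python3 jog.py '[[-0.007,-0.025,0,0,0,0],[-0.007,-0.025,0,0,0,0]]' >/dev/null; python3 lv.py
```

```text
t17.8 th 0.563 r 130.7 tang -6.0 rad -2.0
t18.0 th 0.581 r 130.8 tang -5.5 rad -2.2
t18.2 th 0.600 r 130.7 tang -7.3 rad -3.3
t18.4 th 0.617 r 130.8 tang -7.2 rad -2.6
t18.6 th 0.633 r 130.7 tang -7.9 rad -2.5
t18.8 th 0.661 r 130.9 tang -4.1 rad -1.5
t19.0 th 0.691 r 130.9 tang 2.7 rad -0.1
```

```bash
python3 lv.py
python3 - <<'E'
from h import *
snap('side','s3')
M=R.from_euler('z',-.168).as_matrix();C=np.array([609.8,-230.7,0])
B=lambda a,b,z:M@np.array([a,b,z],float)+C
m=np.zeros((600,800,3),np.uint8)
def crop(f,n,cx,cy,w,h,F,polys,X,Y):
    im=cv2.imread(f'pics/{f}.png');x0=int(cx-w/2);y0=int(cy-h/2)
    o=cv2.resize(im[y0:y0+h,x0:x0+w],None,fx=F,fy=F,interpolation=cv2.INTER_CUBIC)
    for pts,col in polys:
        q=((px(n,pts)-[x0,y0]+.5)*F).astype(int);cv2.polylines(o,[q.reshape(-1,1,2)],True,col,1,cv2.LINE_AA)
    m[Y:Y+h*F,X:X+w*F]=o
rim=[B(a,60+b,60) for a,b in[(8.5,11),(8.5,-11),(-8.5,-11),(-8.5,11)]]
def jaw(e):return [B(a,60-11+e,47) for a in(8.5,-8.5)]
for j,(n,f) in enumerate((('side','s0'),('top','t0'))):
    c=px(n,B(0,60,60))[0]
    crop(f,n,c[0],c[1],20,15,20,[(rim,(0,255,255)),(jaw(1),(0,0,255)),(jaw(6),(0,255,0))],400*j,0)
def g(d):
    a=.057+d;return [np.array([599.5-130*np.cos(a)+7*np.cos(t),-289.5-130*np.sin(a)+7*np.sin(t),105]) for t in np.arange(0,6.28,.3)]
c=px('side',[512,-360,110])[0]
crop('s3','side',c[0],c[1],130,75,4,[(g(.54),(0,255,0)),(g(.63),(0,255,255)),(g(.73),(0,0,255))],0,300)
crop('s0','side',*px('side',B(0,60,60))[0],20,15,14,[],522,300)
cv2.imwrite('pics/c6.png',m)
E
```

```text
t19.0 th 0.691 r 130.9 tang 2.7 rad -0.1Traceback (most recent call last):
  File "<stdin>", line 21, in <module>
  File "<stdin>", line 11, in crop
ValueError: could not broadcast input array from shape (210,280,3) into shape (210,278,3)
```

Run:
```python
from h import *
M=R.from_euler('z',-.168).as_matrix();C=np.array([609.8,-230.7,0])
B=lambda a,b,z:M@np.array([a,b,z],float)+C
m=np.zeros((600,800,3),np.uint8)
def crop(f,n,cx,cy,w,h,F,polys,X,Y):
    im=cv2.imread(f'pics/{f}.png');x0=int(cx-w/2);y0=int(cy-h/2)
    o=cv2.resize(im[y0:y0+h,x0:x0+w],None,fx=F,fy=F,interpolation=cv2.INTER_CUBIC)
    for pts,col in polys:
        q=((px(n,pts)-[x0,y0]+.5)*F).astype(int);cv2.polylines(o,[q.reshape(-1,1,2)],True,col,1,cv2.LINE_AA)
    m[Y:Y+h*F,X:X+w*F]=o
rim=[B(a,60+b,60) for a,b in[(8.5,11),(8.5,-11),(-8.5,-11),(-8.5,11)]]
def jaw(e):return [B(a,60-11+e,47) for a in(8.5,-8.5)]
for j,(n,f) in enumerate((('side','s0'),('top','t0'))):
    c=px(n,B(0,60,60))[0]
    crop(f,n,c[0],c[1],20,15,20,[(rim,(0,255,255)),(jaw(1),(0,0,255)),(jaw(6),(0,255,0))],400*j,0)
def g(d):
    a=.057+d;return [np.array([599.5-130*np.cos(a)+7*np.cos(t),-289.5-130*np.sin(a)+7*np.sin(t),105]) for t in np.arange(0,6.28,.3)]
c=px('side',[512,-360,110])[0]
crop('s3','side',c[0],c[1],130,75,4,[(g(.54),(0,255,0)),(g(.63),(0,255,255)),(g(.73),(0,0,255))],0,300)
crop('s0','side',*px('side',B(0,60,60))[0],20,15,13,[],530,300)
cv2.imwrite('pics/c6.png',m)
```

View pics/c6.png

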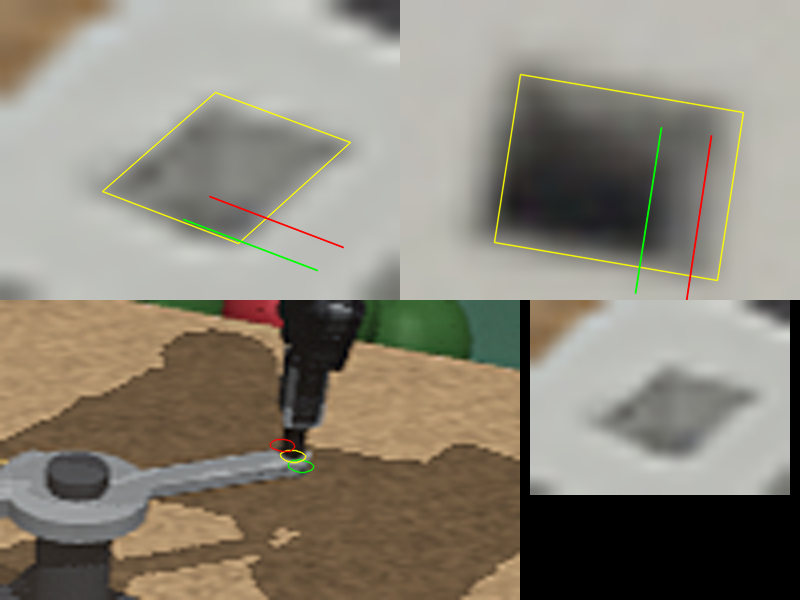

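The top crop shows the deep dark region ending at the 6 mm jaw line, so the lever started at about 0.41 and the third click is at about 0.54 rad of travel. In the side crop the lever now stands at about 0.61-0.63. I've counted three clicks, so I'll ease back against the pawl.

The manual's scale: shifts go in units of 100 mm and turns go in units of 0.05 rad. Converting my numbers, 1.3 mm is 0.013, 0.4 mm is 0.004.

```bash
python3 jog.py '[[0.004,0.013,0,0,0,0],[0.004,0.013,0,0,0,0]]' >/dev/null; python3 lv.py
python3 jog.py '[[0.004,0.013,0,0,0,0],[0.004,0.013,0,0,0,0]]' >/dev/null; python3 lv.py
python3 jog.py '[[0.004,0.013,0,0,0,0],[0.004,0.013,0,0,0,0]]' >/dev/null; python3 lv.py
python3 jog.py '[[0,0,0,0,0,0],[0,0,0,0,0,0]]' >/dev/null; python3 lv.py
```

```text
t19.2 th 0.701 r 130.7 tang 8.0 rad -0.1
t19.4 th 0.689 r 130.7 tang 6.1 rad -1.3
t19.6 th 0.659 r 131.0 tang -2.8 rad -3.6
t19.9 th 0.645 r 131.0 tang -7.1 rad -3.7
```

```bash
python3 lv.py
python3 - <<'E'
from h import *
from scipy.ndimage import map_coordinates
np.set_printoptions(precision=1,suppress=True,linewidth=150)
M=R.from_euler('z',-.168).as_matrix();C=np.array([609.8,-230.7,0])
B=lambda a,b,z:M@np.array([a,b,z],float)+C
im=cv2.cvtColor(cv2.imread('pics/t0.png'),cv2.COLOR_BGR2GRAY).astype(float)
bs=np.arange(18,-19,-1.5)
print(bs)
for a in(-7,-5,-3,-1,1,3,5):
    q=px('top',[B(a,60+b,60) for b in bs]);print(a,map_coordinates(im,[q[:,1],q[:,0]],order=1).astype(int))
for z,b in((47,-10),(47,-5),(12,-11),(12,11)):
    p=atz('top',*px('top',B(0,60+b,z))[0],60);print(z,b,'appears at',(M.T@(p-C))-[0,60,0])
E
```

```text
t19.9 th 0.645 r 131.0 tang -7.1 rad -3.7
[ 18.   16.5  15.   13.5  12.   10.5   9.    7.5   6.    4.5   3.    1.5   0.   -1.5  -3.   -4.5  -6.   -7.5  -9.  -10.5 -12.  -13.5 -15.  -16.5
 -18. ]
-7 [186 181 169 146 110  89  81  80  76  77  79  81  80  77  82  94 114 123 137 156 177 184 185 186 187]
-5 [188 184 170 142  97  54  40  40  39  39  38  37  39  36  48  69  94 113 135 157 177 185 187 187 188]
-3 [187 187 172 142  99  51  40  37  35  35  36  35  33  36  45  66  91 113 136 159 176 186 186 187 187]
-1 [187 186 173 145 106  63  46  40  40  41  41  40  41  43  53  73  95 117 138 160 176 184 187 187 187]
1 [187 184 175 147 109  73  57  49  48  50  53  55  58  61  64  80  99 119 140 161 176 184 187 187 187]
3 [188 185 177 153 116  83  64  58  60  64  67  70  74  79  84  91 102 116 136 159 176 185 188 188 187]
5 [187 185 177 160 129  99  79  75  84  88  90  91  95  94  94  97 101 112 133 159 179 186 188 188 188]
47 -10 appears at [-2.7 -8.3 60. ]
47 -5 appears at [-2.7 -3.3 60. ]
12 -11 appears at [-9.7 -4.7 60. ]
12 11 appears at [-9.7 16.3 60. ]
```

```bash
python3 jog.py '[[-0.007,-0.025,0,0,0,0],[-0.007,-0.025,0,0,0,0]]' >/dev/null; python3 lv.py
python3 jog.py '[[-0.007,-0.025,0,0,0,0],[-0.007,-0.025,0,0,0,0]]' >/dev/null; python3 lv.py
python3 jog.py '[[-0.008,-0.025,0,0,0,0],[-0.008,-0.025,0,0,0,0]]' >/dev/null; python3 lv.py
python3 jog.py '[[0,0,0,0,0,0],[0,0,0,0,0,0]]' >/dev/null; python3 lv.py
```

```text
t20.1 th 0.668 r 131.1 tang -4.3 rad -3.2
t20.2 th 0.695 r 131.0 tang 2.5 rad -0.8
t20.4 th 0.723 r 131.1 tang 0.8 rad -1.6
t20.6 th 0.725 r 131.1 tang 3.4 rad -2.2
```

```bash
python3 jog.py '[[-0.004,-0.013,0,0,0,0],[-0.004,-0.013,0,0,0,0]]' >/dev/null; python3 lv.py
python3 jog.py '[[-0.004,-0.013,0,0,0,0],[-0.004,-0.013,0,0,0,0]]' >/dev/null; python3 lv.py
python3 jog.py '[[-0.004,-0.012,0,0,0,0],[-0.004,-0.012,0,0,0,0]]' >/dev/null; python3 lv.py
python3 jog.py '[[0,0,0,0,0,0],[0,0,0,0,0,0],[0,0,0,0,0,0]]' >/dev/null; python3 lv.py
python3 - <<'E'
from h import *
np.set_printoptions(precision=2,suppress=True)
im=snap('side','s4');s=arm.read_state();print(s['position'],s['gripper_width'],s['grasp_force'])
x0,y0,w,h,F=310,110,160,150,5
o=cv2.resize(im[y0:y0+120,x0:x0+w],None,fx=F,fy=F,interpolation=cv2.INTER_CUBIC)
for d,c in((.62,(0,255,0)),(.685,(0,255,255)),(.73,(0,0,255))):
    a=.057+d
    q=((px('side',[[599.5-130*np.cos(a)+7*np.cos(t),-289.5-130*np.sin(a)+7*np.sin(t),105] for t in np.arange(0,6.28,.3)])-[x0,y0]+.5)*F).astype(int)
    cv2.polylines(o,[q.reshape(-1,1,2)],True,c,1,cv2.LINE_AA)
cv2.imwrite('pics/c7.png',o)
E
```

```text
t20.9 th 0.730 r 131.1 tang -0.6 rad -3.5
t21.1 th 0.735 r 131.2 tang -3.3 rad -3.6
t21.2 th 0.740 r 131.2 tang -5.3 rad -4.4
t21.6 th 0.740 r 131.2 tang -4.7 rad -4.9
[ 502.6  -377.92  143.96] 12.427670810935808 61.17651700973511
```

View pics/c7.png

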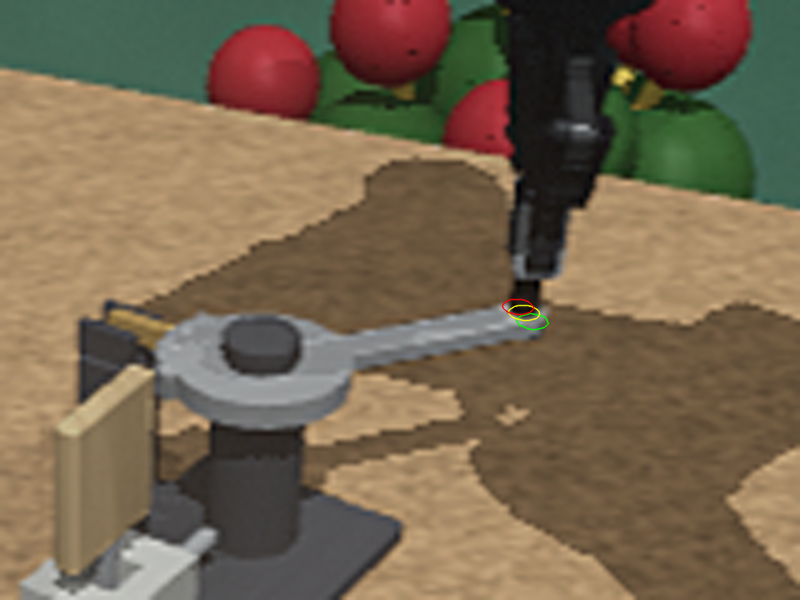

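```bash
python3 jog.py '[[-0.004,-0.013,0,0,0,0],[-0.004,-0.013,0,0,0,0]]' >/dev/null; python3 lv.py
python3 jog.py '[[-0.005,-0.013,0,0,0,0],[-0.005,-0.013,0,0,0,0]]' >/dev/null; python3 lv.py
python3 jog.py '[[-0.002,-0.006,0,0,0,0],[-0.002,-0.006,0,0,0,0],[-0.002,-0.006,0,0,0,0]]' >/dev/null; python3 lv.py
python3 -c "
from h import *
s=arm.read_state();d=np.hypot(*(np.array(s['position'])[:2]-[468.5,-297]));print(d,2*np.arcsin(d/260),s['contact_force'],s['grasp_force'])"
```

```text
t21.8 th 0.746 r 131.4 tang -6.4 rad -4.1
t22.0 th 0.752 r 131.3 tang -7.5 rad -5.2
t22.3 th 0.755 r 131.4 tang -8.0 rad -5.4
89.7923211552954 0.7052342398092859 [-1.61851715  9.52992093  8.16133524] 61.488255858421326
```

Scaled: -1.2 mm is -0.012, -0.4 mm is -0.004.

```bash
python3 jog.py '[[-0.004,-0.012,0,0,0,0],[-0.004,-0.012,0,0,0,0]]' >/dev/null; python3 lv.py
python3 jog.py '[[-0.003,-0.008,0,0,0,0],[-0.003,-0.008,0,0,0,0],[-0.003,-0.008,0,0,0,0],[-0.003,-0.008,0,0,0,0],[-0.003,-0.008,0,0,0,0]]' >/dev/null; python3 lv.py
python3 jog.py '[[0,0,0,0,0,0],[0,0,0,0,0,0],[0,0,0,0,0,0]]' >/dev/null; python3 lv.py
```

```text
t22.5 th 0.763 r 131.3 tang -9.7 rad -5.1
t23.0 th 0.771 r 131.4 tang -8.0 rad -5.2
t23.3 th 0.771 r 131.4 tang -8.7 rad -4.7
```

Stable at th 0.771, which is past the third snap and before any fourth one. Handing in.

```bash
python3 -c "
from bench import arm
print(arm.job_done())"; python3 lv.py
```

```text
the job is handed in; nothing more can be done
None
the job is handed in; nothing more can be done
```

I set the paddle down in the socket and let it go, then handed in still gripping the lever at what I counted as the third click. The verdict wasn't returned, and the lever may be outside the judged range: my measurements didn't clearly fit either starting angle, so I assumed 0.06, which puts it at about 0.77 rad.

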